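# Restock the carton lane: old stock forward, new stock behind

### The arm

A 6-joint arm with a two-finger parallel gripper is mounted at the origin on a cart in front of the work surface, level with it; the furniture and walls round the work are solid. World frame = base frame: x ahead of the robot, y to its left, z up, the work surface at z = 0. Lengths are in m, angles in degrees, forces in N, time in s.
With the tool pointing down it reaches from about 0.4 to 0.825 m from the base axis. Payload 7 kg.
Tool frame: the origin (TCP) lies midway between the tips of the shut fingers; the grasp point (between the pads) lies r.hold_point_z behind it (r.hold_point_z is the distance from the TCP to the grasp point, in m); z points along the fingers, x is the direction in which the jaws open and shut, and the axes are right-handed (so a half turn about z gives the same grasp; the last joint's range is limited). The gripper opens to 88 mm and grips with 3 to 60 N. Pads are 19 mm wide; open, the fingers measure 130 mm over their backs; the gripper's body (78 mm by 193 mm) begins 47 mm behind the grasp point.
Start: joints at [89.215, 20.546, 0.682, 0, -70.136, -16.507], TCP at [0.201, 0.644, 0.194] pointing down, gripper open.
Joint ranges: [-176.03, 176.03], [-82.01, 121.73], [-58.28, 71.71], [-173.87, 95.51], [-174.79, -0.11], [-173.66, 173.66]. Speed limits (degrees/s): [136.94, 136.94, 172.46, 180, 180, 180].

### API

Orientations are given as [roll, pitch, yaw] about the fixed x, y, z axes, in that order (R = Rz(yaw) Ry(pitch) Rx(roll)).
In Python, from plant import get_state, viewer, close_job, r gives the robot as it stands.
- The arm moves only by the tool apply_moves, never from a script. Its argument "plan" is a list of rows, each a list of 3 entries, a list of its own where there are three numbers: the closure in counts, from 0 (fully open) to 255 (shut), then the shift along the tool's x, y, z in units of 50 mm (1.0 is 50 mm), then the turn about the tool's z in units of 6 degrees (1.0 is 6 degrees). A call has 1 to 12 rows; each row shifts and turns the commanded pose from where the row before left it, along the tool's axes as they then stand; what a row does not reach is not made up. A row lasts 1/8 s, in which the tool goes at most 62.5 mm and 10.7 degrees, less where a joint would pass 70% of its speed; a pose out of reach is approached as far as the arm can. A call is refused whole if a number of a shift passes 1 or a number of a turn 1, either way. A call with a gripper value outside its range is refused whole. The fingers move at their own pace and stop on an object; "squeeze" is the grip in N (left out, the last holds). Time passes only in rows, so rows that do not move let the fingers close. It gives the time, the measured TCP pose, the force and the opening at its end, in the units of the state.
- get_state(): the state, without advancing time (a new reading comes with each control period).
- viewer.capture(name): name is "scene" or "top"; returns a dict with "frame" (400x640x3 uint8, blue, green, red), "K" (3x3 intrinsics, pixels), "R" (3x3) and "t" (3): a world point X has camera coordinates R X + t. Camera axes: x right, y down, z forward; pixel columns grow to the right and rows downward; lengths in m; the calibration is good to about 2 mm. A picture is of the moment at which its call begins. There is no depth.
- close_job(): hands the job in, once; it reports no verdict.
The state is a dict: "time_s": time; "joints": joint angles; "qd": joint speeds; "joint_torque": joint torques, N m; "tcp_pos": TCP position; "eef_rot": TCP orientation; "contact_force": force on the tool from outside, world axes, zero at the start; "moment": the same for the moment, N m; "gripper_width": finger opening in m.
Only numpy, scipy, OpenCV 4.12 (cv2) and the standard library are available. Lean on these libraries where they do the work, as an engineer would, in place of code of your own. Each camera call takes 0.05 s, during which the arm holds its last target.

### The job

Restock the two-lane steel rack on the key-cutting bench: bring the older carton, which stands at the back of its lane, forward right up to the front lip of that same lane, then set the new carton that stands on the bench near the front edge into the lane behind it, square and flat on the lane floor. Set the cartons down rather than dropping them, and leave the tin in the other lane and everything else on the bench where they are.

Things in the scene. Friction and masses are not known exactly. Their poses are not given: they have to be found in the camera images.
- rack: Fixed grey steel two-lane rack, open on top, 206 x 244 x 36 mm. Origin: centre of underside, on the bench; x to its back (away from robot), y left; yaw within 0.12 rad. Lanes run along x, centred at y = +60 and -60 mm, inside 116 mm wide, x -98 to +98 mm. Floor top z = 6 mm. Front lip and back edge 4 mm thick, tops only z = 18 mm; side walls and divider 4 mm thick, tops z = 36 mm.
- old_carton: The older stock: loose closed rigid carton, white with dark printed front, 66 (x) x 100 (y) x 45 mm high, 0.2 to 0.4 kg. Origin: centre of underside, z up. Starts at the back of one lane (left or right varies), 66 mm side along the lane, centre 37 to 58 mm behind the rack's centre. Can be gripped across the 66 mm.
- new_carton: The new stock: same kind, size and look as the old carton (66 x 100 x 45 mm; origin centre of underside, z up), loose on the bench near its front edge, right of centre, 66 mm side roughly front to back. Beware: the key machine behind it is under a rigid clear arched hood, up to 206 mm high, covering world x over 0.505, y -0.27 to -0.095; go round or over it.
- pin_tin: Loose flat white tin with a blue lid (lid does not open), 66 x 94 x 30 mm, origin centre of underside, at the back of the other lane of the rack. To be left alone.
- marker: Loose bystander, to be left alone. White marker pen with dark cap, 135 mm long (y), 15 mm thick, origin centre of underside.
- tape_measure: Loose bystander, to be left alone. Yellow tape measure, 64 x 78 x 35 mm, origin centre of underside.

How it is judged:
By the outcome, as a careful person would: the job done as asked, in the order asked, and still so for the second after the job is handed in, with the robot touching nothing.
It also fails if it takes over 61 s, if anything falls off the work surface, if the arm or the gripper's body presses on something with over 40 N, if the wrist force passes 120 N, or if a joint passes its speed limit or range.

## Working session

There is one attempt and no reset: what is moved stays moved. The work goes in short steps, Python scripts to look and compute and a tool call to move; the robot and the scene stay as the last step left them, time stands still between calls to the robot, and variables do not carry over. Pictures are saved under pics/ and viewed, and the job is handed in when it is done.

Besides the shell and the picture viewer there is one more tool, called after "Emit:" by a JSON object that holds its "op" and its "data". apply_moves: Moves the arm, as the interface text tells. Its arguments: {"type":"object","properties":{"plan":{"type":"array","items":{"type":"array"}},"squeeze":{"type":"number"}},"required":["plan"]}

```bash
mkdir -p pics; ls
python3 - <<'E'
from plant import get_state, viewer, r
import cv2
print(get_state()); print(r.hold_point_z)
for n in("scene","top"):
    c=viewer.capture(n); cv2.imwrite(f"pics/{n}0.png",c["frame"]); print(n,c["K"],c["R"],c["t"])
E
```

```text
pics
{'time_s': 0.0, 'joints': array([ 8.92129002e+01,  2.05915185e+01,  6.33628008e-01, -1.97700071e-02,
       -7.01366727e+01, -1.65061856e+01]), 'qd': array([ 0.05273728,  0.04976574,  0.01705979, -0.04119431, -0.02991897,
       -0.00212527]), 'joint_torque': array([ 8.45148634e-05, -5.82722747e+01,  2.93042600e+01,  6.99670047e+00,
        6.81356833e-03, -1.50049505e-04]), 'tcp_pos': array([0.20053163, 0.64394838, 0.1931218 ]), 'eef_rot': array([-1.79990949e+02, -9.59469799e-02, -1.07300026e+02]), 'contact_force': array([-0.23827512,  0.53764652, -0.07770636]), 'moment': array([-0.00774624, -0.06818288, -0.00749429]), 'gripper_width': 0.08774132343619928}
0.0188
scene [[393.99360916   0.         329.34450116]
 [  0.         393.99360916 197.35228154]
 [  0.           0.           1.        ]] [[ 0.81594697 -0.57801835  0.01119478]
 [-0.38238172 -0.55410171 -0.73942918]
 [ 0.43360668  0.59905432 -0.67314126]] [-0.47965545  0.18385647  0.81577698]
top [[377.36198967   0.         316.14854817]
 [  0.         377.36198967 200.37874231]
 [  0.           0.           1.        ]] [[-0.02325556 -0.99971465  0.00545844]
 [-0.99156816  0.02236914 -0.12764096]
 [ 0.12748244 -0.00838078 -0.99180542]] [-0.07595143  0.53332455  1.07773812]
```

View pics/scene0.png

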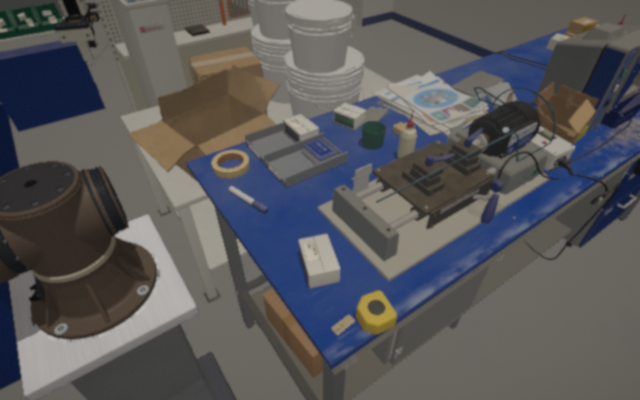

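View pics/top0.png

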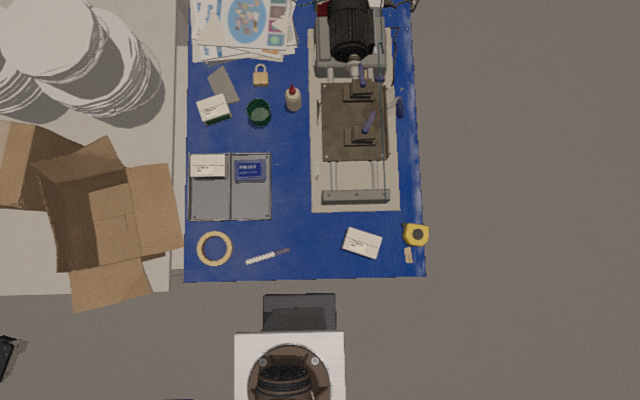

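The scene picture shows the rack at about (297,150), with the old carton at the back of its left lane (300,127) and the tin at the back of the right lane (320,150). The new carton is at (319,260). The top picture shows the old carton at (208,166), the tin at (249,169) and the new carton at (362,243). Next I'll zoom in to measure.

```bash
cat > h.py <<'E'
import numpy as np, cv2
from plant import get_state, viewer, r
def cast(c,uv,z):
    uv=np.atleast_2d(np.array(uv,float)); K,R,t=[np.array(c[k]) for k in("K","R","t")]
    d=(np.linalg.inv(K)@np.c_[uv,np.ones(len(uv))].T).T@R
    o=-R.T@t; s=(z-o[2])/d[:,2]; return o+s[:,None]*d
def proj(c,X):
    X=np.atleast_2d(X); p=(X@np.array(c["R"]).T+np.array(c["t"]))@np.array(c["K"]).T; return p[:,:2]/p[:,2:]
def crop(c,x0,y0,w,h,k,name):
    im=c["frame"][y0:y0+h,x0:x0+w]; cv2.imwrite(name,cv2.resize(im,None,fx=k,fy=k,interpolation=cv2.INTER_CUBIC))
E
python3 - <<'E'
from h import *
c=viewer.capture("top"); s=viewer.capture("scene")
crop(c,180,140,100,90,6,"pics/t_rack.png"); crop(c,330,215,110,65,7,"pics/t_new.png")
crop(s,235,95,130,95,6,"pics/s_rack.png")
print(proj(c,[.2,.644,.19]),proj(s,[.2,.644,.19]))
hsv=cv2.cvtColor(c["frame"],cv2.COLOR_BGR2HSV)
m=((hsv[...,1]<60)&(hsv[...,2]>130)).astype(np.uint8)
for (x0,y0,x1,y1) in((185,148,230,185),(335,220,390,265)):
    mm=np.zeros_like(m); mm[y0:y1,x0:x1]=m[y0:y1,x0:x1]
    cs,_=cv2.findContours(mm,cv2.RETR_EXTERNAL,cv2.CHAIN_APPROX_NONE); b=max(cs,key=cv2.contourArea)
    box=cv2.boxPoints(cv2.minAreaRect(b)); print(box, cv2.contourArea(b)); print(cast(c,box,.045 if x0>300 else .051).round(4))
E
```

```text
[[ 15.97431967 335.30904758]] [[96.22573345 64.94969946]]
[[189.31512 154.0839 ]
 [224.90536 152.97171]
 [225.60974 175.5122 ]
 [190.0195  176.62439]] 731.0
[[0.6751 0.2821 0.051 ]
 [0.6762 0.1775 0.051 ]
 [0.6086 0.1749 0.051 ]
 [0.6076 0.2787 0.051 ]]
[[341.56943 248.17795]
 [348.45554 226.14236]
 [382.3915  236.74734]
 [375.5054  258.78293]] 762.0
[[ 0.39   -0.1579  0.045 ]
 [ 0.4528 -0.1798  0.045 ]
 [ 0.42   -0.2767  0.045 ]
 [ 0.3576 -0.2541  0.045 ]]
```

View pics/t_rack.png

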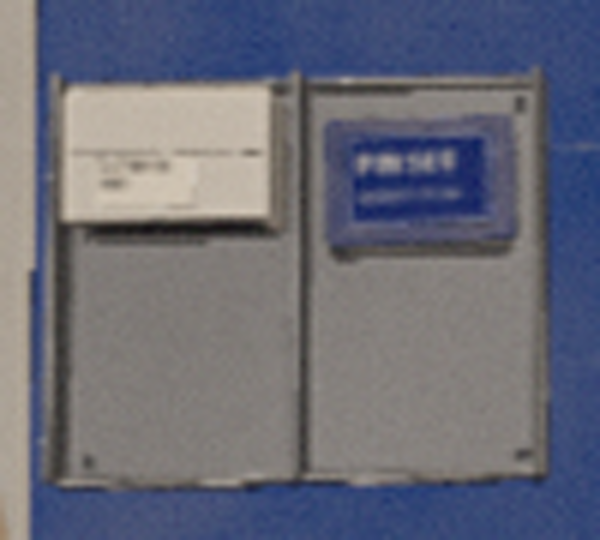

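View pics/t_new.png

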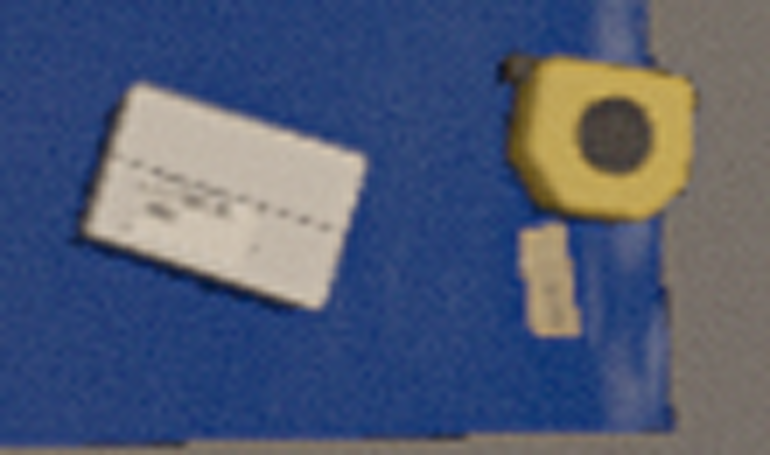

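View pics/s_rack.png

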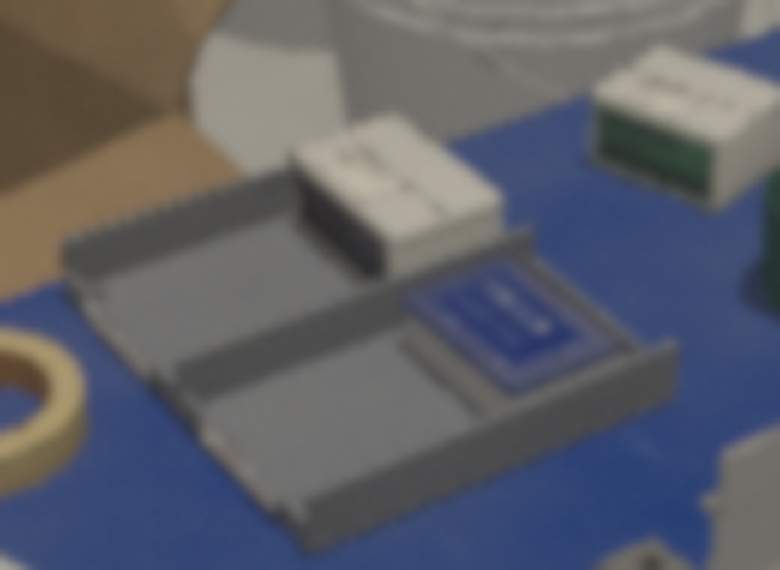

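Run:
```python
from h import *
from scipy.optimize import least_squares
c=viewer.capture("top"); s=viewer.capture("scene")
def f(p,k,o): return np.array(p)/k-.0+np.array(o)
pix=f([(57,78),(50,480),(297,72),(301,478),(540,68),(545,474)],6,(180,140))-0.4
P=cast(c,pix,.036); print("walls top",P.round(4))
mod=np.array([(103,120),(-103,120),(103,0),(-103,0),(103,-120),(-103,-120)])/1000
def res(q): 
    a=q[2]; R=np.array([[np.cos(a),-np.sin(a)],[np.sin(a),np.cos(a)]]); return (mod@R.T+q[:2]-P[:,:2]).ravel()
o=least_squares(res,[.6,.17,0]); print(o.x,np.rad2deg(o.x[2]),(res(o.x).reshape(-1,2)*1000).round(1))
# scene: wall tops front ends & back ends
sp=f([(63,245),(185,372),(312,515),(525,235),(670,350)],6,(235,95))-0.4
print("scene z.036",cast(s,sp,.036).round(4))
# carton tops in scene
a=f([(297,155),(388,112),(500,195),(387,245)],6,(235,95))-.4
print("old top scene",cast(s,a,.051).round(4))
# old top corners from top picture
a=f([(63,86),(268,86),(270,220),(62,220)],6,(180,140))-.4
print("old top top",cast(c,a,.051).round(4))
# box flap heights by two views
def tri(u,v):
    L=[]
    for cam,p in((c,u),(s,v)):
        M=np.array(cam["K"])@np.c_[cam["R"],cam["t"]]; L.append(M)
    X=cv2.triangulatePoints(L[0],L[1],np.array(u,float).reshape(2,1),np.array(v,float).reshape(2,1)).ravel(); X=X[:3]/X[3]
    return X.round(3), (proj(s,X)-v).round(1)
print("rack fr left",tri(f((50,480),6,(180,140)),f((63,245),6,(235,95))))
print("new yaw corner",tri((342,248.5),(302,238)))
for u,v in(((183,240),(180,165)),((73,309),(135,131)),((108,139),(278,100)),((167,165),(278,100)),((132,186),(220,132))): print(u,v,tri(u,v))
```

```text
walls top [[0.6836 0.2878 0.036 ]
 [0.4831 0.2872 0.036 ]
 [0.6841 0.1685 0.036 ]
 [0.4813 0.1654 0.036 ]
 [0.6835 0.0476 0.036 ]
 [0.4806 0.0467 0.036 ]]
[0.58269031 0.16720571 0.0012725 ] 0.07290900255195805 [[ 1.9 -0.4]
 [-3.6 -0.2]
 [ 1.6 -1.2]
 [-1.6  1.7]
 [ 2.4 -0.3]
 [-0.7  0.4]]
scene z.036 [[0.4815 0.2834 0.036 ]
 [0.4806 0.1562 0.036 ]
 [0.4761 0.0341 0.036 ]
 [0.6753 0.1618 0.036 ]
 [0.6763 0.043  0.036 ]]
old top scene [[0.6081 0.2692 0.051 ]
 [0.669  0.2792 0.051 ]
 [0.6725 0.1796 0.051 ]
 [0.6021 0.1734 0.051 ]]
old top top [[0.6755 0.2798 0.051 ]
 [0.6733 0.1794 0.051 ]
 [0.6064 0.1779 0.051 ]
 [0.6086 0.279  0.051 ]]
rack fr left (array([0.483, 0.287, 0.032]), array([[-0.3,  0. ]]))
new yaw corner (array([ 0.394, -0.162,  0.046]), array([[-2.2,  0.2]]))
(183, 240) (180, 165) (array([ 0.355,  0.343, -0.039]), array([[21.8, -4.8]]))
(73, 309) (135, 131) (array([ 0.231,  0.665, -0.061]), array([[-2.1,  0. ]]))
(108, 139) (278, 100) (array([ 0.762,  0.591, -0.071]), array([[ 0.4, -0. ]]))
(167, 165) (278, 100) (array([0.632, 0.336, 0.083]), array([[ 1.3, -0.2]]))
(132, 186) (220, 132) (array([ 0.551,  0.54 , -0.101]), array([[15.7, -2.9]]))
```

The rack centre is about (0.582, 0.166) with yaw about 0. The old carton is at (0.641, 0.229) in the left lane, and the new carton is at (0.405, -0.217) with yaw about -19°. First I'll lift and turn to yaw 180.

Emit:
{"op": "apply_moves", "data": {"plan": [[0, [0, 0, -0.8], 1], [0, [0, 0, -0.8], 1], [0, [0, 0, -0.6], 1], [0, [0, 0, 0], 1], [0, [0, 0, 0], 1], [0, [0, 0, 0], 1], [0, [0, 0, 0], 1], [0, [0, 0, 0], 1], [0, [0, 0, 0], 1], [0, [0, 0, 0], 1], [0, [0, 0, 0], 1], [0, [0, 0, 0], 1]], "squeeze": 25}}

```text
time_s: 1.8
tcp_pos: [0.2006, 0.6444, 0.3039]
eef_rot: [-180.0, -0.0, -179.5]
contact_force: [-0.6, 0.6, -0.1]
gripper_width: 0.0873
```

Emit:
{"op": "apply_moves", "data": {"plan": [[0, [-0.8, -0.755, 0], 0.1], [0, [-0.8, -0.755, 0], 0], [0, [-0.8, -0.755, 0], 0], [0, [-0.8, -0.755, 0], 0], [0, [-0.8, -0.755, 0], 0], [0, [-0.8, -0.755, 0], 0], [0, [-0.8, -0.755, 0], 0], [0, [-0.8, -0.755, 0], 0], [0, [-0.8, -0.755, 0], 0], [0, [-0.8, -0.755, 0], 0], [0, [-0.8, -0.755, 0], 0], [0, [0, 0, 0], 0]]}}

```text
time_s: 3.3
tcp_pos: [0.6438, 0.2274, 0.3028]
eef_rot: [-179.9, -0.1, 179.9]
contact_force: [-0.2, 0.3, 0.2]
gripper_width: 0.0874
```

Emit:
{"op": "apply_moves", "data": {"plan": [[0, [0.05, 0.04, 0.9], 0], [0, [0, 0, 0.9], 0], [0, [0, 0, 0.9], 0], [0, [0, 0, 0.9], 0], [0, [0, 0, 0.9], 0], [0, [0, 0, 0], 0], [0, [0, 0, 0], 0]]}}

```text
time_s: 4.18
tcp_pos: [0.6403, 0.2333, 0.081]
eef_rot: [180.0, 0.1, -179.8]
contact_force: [0.3, 0.5, 1.3]
gripper_width: 0.0876
```

Run:
```python
from h import *
c=viewer.capture("top"); s=viewer.capture("scene")
crop(c,160,120,130,100,6,"pics/t1.png"); crop(s,215,60,150,120,5,"pics/s1.png"); print(get_state()["tcp_pos"])
```

```text
[0.64067472 0.23350191 0.08181952]
```

View pics/t1.png

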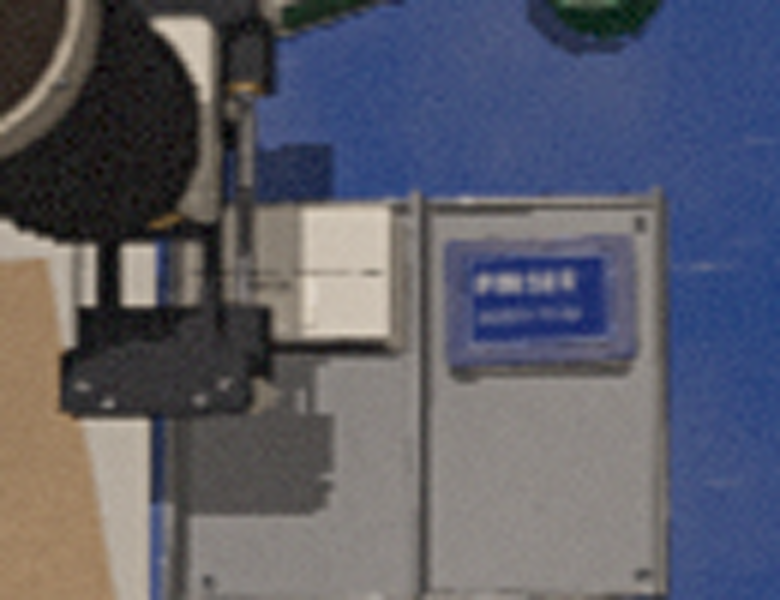

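View pics/s1.png

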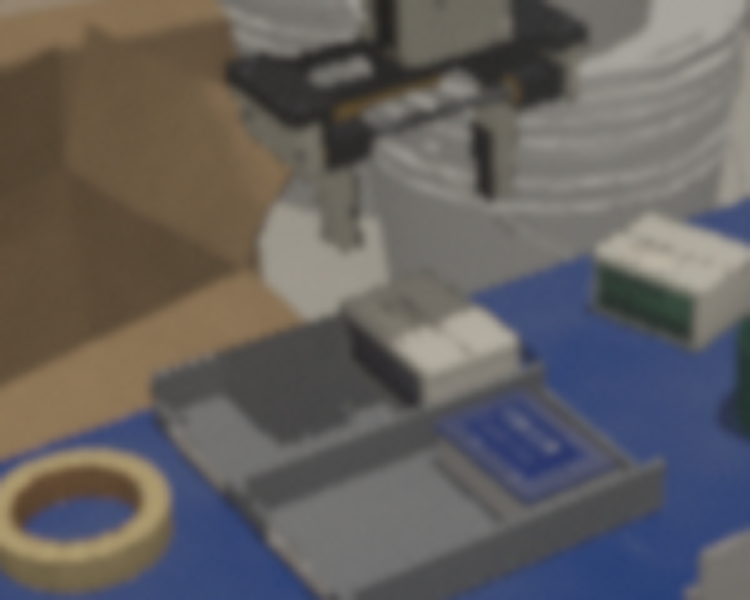

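Run:
```python
from h import *
c=viewer.capture("top"); s=viewer.capture("scene"); st=get_state()
for cam,n,o,k in((c,"top",(160,120),6),(s,"scene",(215,60),5)):
    for X in([.64,.2335,.082],[.64-.044,.2335,.082],[.64+.044,.2335,.082],[.64-.065,.2335,.09]):
        p=proj(cam,X); print(n,X,p.round(1),((p-o)*k).round(0))
L=[np.array(q["K"])@np.c_[q["R"],q["t"]] for q in(c,s)]
u=np.array([160+262/6,120+395/6]);v=np.array([215+345/5,60+245/5])
X=cv2.triangulatePoints(L[0],L[1],u.reshape(2,1),v.reshape(2,1)).ravel();print(X[:3]/X[3]); print(st["tcp_pos"],st["eef_rot"],st["joints"])
```

```text
top [0.64, 0.2335, 0.082] [[202.6 163. ]] [[256. 258.]]
top [0.596, 0.2335, 0.082] [[202.4 178.2]] [[254. 349.]]
top [0.684, 0.2335, 0.082] [[202.8 148. ]] [[257. 168.]]
top [0.575, 0.2335, 0.09] [[201.4 185. ]] [[248. 390.]]
scene [0.64, 0.2335, 0.082] [[298.7 113.4]] [[419. 267.]]
scene [0.596, 0.2335, 0.082] [[286.  117.8]] [[355. 289.]]
scene [0.684, 0.2335, 0.082] [[311.  109.2]] [[480. 246.]]
scene [0.575, 0.2335, 0.09] [[279.6 117.5]] [[323. 287.]]
[0.5727381  0.21302948 0.12736826]
[0.64029134 0.23319845 0.08130165] [ 1.79898801e+02  1.60841356e-01 -1.79876899e+02] [ 3.63680651e+01  2.57473951e+01 -6.72105694e+00  1.60102339e-02
 -5.73419985e+01 -3.62534390e+01]
```

The open fingertips look higher than the TCP height suggests, so the fingers probably extend as they close. I'll lower a bit and check again.

Emit:
{"op": "apply_moves", "data": {"plan": [[0, [0, -0.08, 0.5], 0], [0, [0, 0, 0.3], 0], [0, [0, 0, 0], 0], [0, [0, 0, 0], 0]]}}

```text
time_s: 4.88
tcp_pos: [0.6399, 0.2288, 0.0399]
eef_rot: [180.0, 0.1, -179.9]
contact_force: [0.1, 0.3, 0.2]
gripper_width: 0.0877
```

Run:
```python
from h import *
s=viewer.capture("scene");crop(s,255,80,80,60,10,"pics/s2.png"); p=get_state()["tcp_pos"]; print(p,(proj(s,[p,p-[.044,0,0],p+[.044,0,0],p-[.044,0,-.02]])-[255,80])*10)
```

```text
[0.63996892 0.22885467 0.04001238] [[451.05526104 462.26230676]
 [326.91289925 506.77486925]
 [571.32285931 419.13908189]
 [322.87703449 449.34656037]]
```

View pics/s2.png

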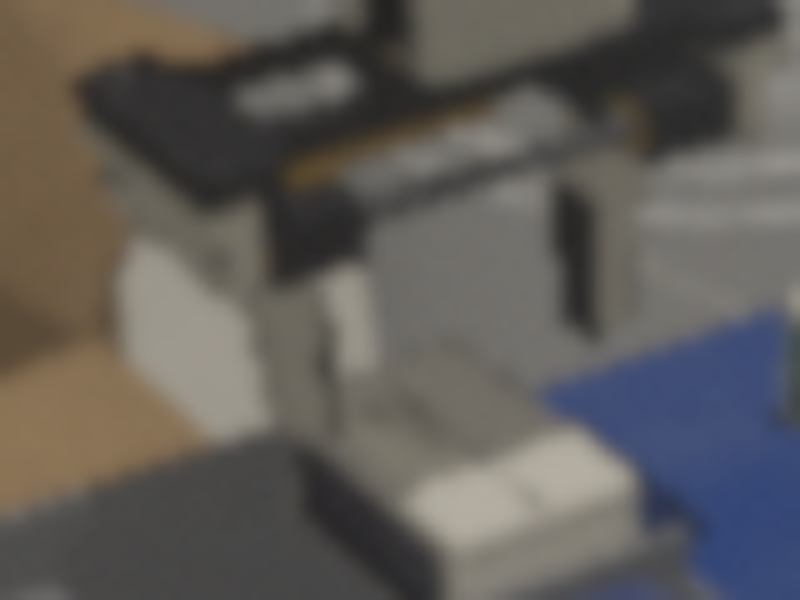

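Run:
```python
from h import *
s=viewer.capture("top");crop(s,165,115,80,75,8,"pics/t2.png"); p=get_state()["tcp_pos"]; print(p,(proj(s,[p,p-[.044,0,0],p+[.044,0,0],p-[.044,0,-.02],p+[.097,.039,.066],p+[-.097,-.039,.066]])-[165,115])*8)
```

```text
[0.63991328 0.22887773 0.04001949] [[346.4242778  409.74150067]
 [344.85034092 526.79827244]
 [347.98249592 293.85376489]
 [329.45517657 516.90528352]
 [187.14865062 101.77788516]
 [402.89215291 641.5400251 ]]
```

View pics/t2.png

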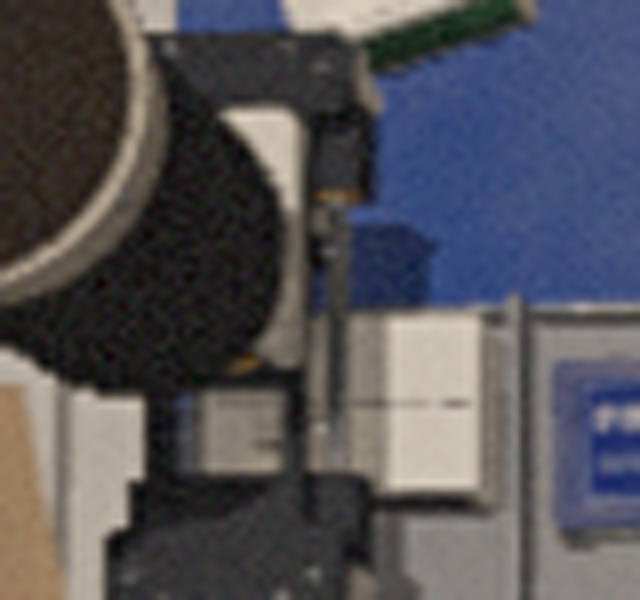

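The tips appear about 25 mm above the reported TCP. I'll raise the arm, shut the fingers and see where the tips really go.

Emit:
{"op": "apply_moves", "data": {"plan": [[255, [0, 0, -0.8], 0], [255, [0, 0, -0.4], 0], [255, [0, 0, 0], 0], [255, [0, 0, 0], 0], [255, [0, 0, 0], 0], [255, [0, 0, 0], 0], [255, [0, 0, 0], 0], [255, [0, 0, 0], 0]]}}

```text
time_s: 5.98
tcp_pos: [0.6393, 0.2284, 0.0988]
eef_rot: [-180.0, -0.0, -179.9]
contact_force: [-0.1, 0.2, -0.0]
gripper_width: 0.0129
```

Run:
```python
from h import *
s=viewer.capture("scene");crop(s,255,60,80,60,10,"pics/s3.png"); S=get_state();p=S["tcp_pos"]; print(p,S["gripper_width"],(proj(s,[p,p+[0,0,.02]])-[255,60])*10)
```

```text
[0.63928617 0.22844964 0.09892206] 0.009231702343236592 [[442.09213935 491.79310045]
 [439.33080102 430.7929431 ]]
```

View pics/s3.png

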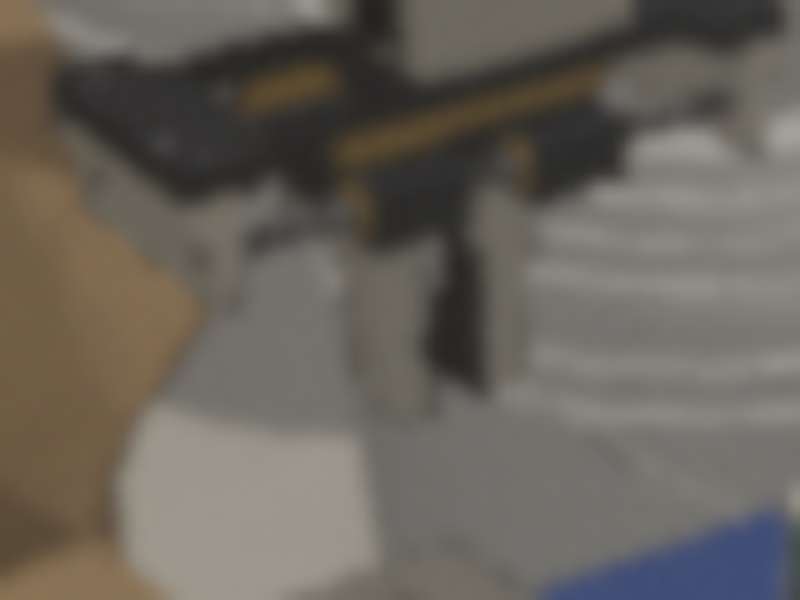

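Emit:
{"op": "apply_moves", "data": {"plan": [[0, [0, 0, 0], 0], [0, [0, 0, 0], 0], [0, [0, 0, 0], 0], [0, [0, 0, 0], 0], [0, [0, 0, 0], 0], [0, [0, 0, 0], 0], [0, [-0.03, 0, 0.6], 0], [0, [0, 0, 0.6], 0], [0, [0, 0, 0.35], 0], [0, [0, 0, 0], 0], [0, [0, 0, 0], 0]]}}

```text
time_s: 7.4
tcp_pos: [0.6416, 0.2289, 0.0227]
eef_rot: [180.0, 0.1, -179.9]
contact_force: [0.5, -0.1, 0.8]
gripper_width: 0.0874
```

Run:
```python
from h import *
s=viewer.capture("scene");crop(s,255,80,80,60,10,"pics/s4.png"); c=viewer.capture("top");crop(c,165,115,80,75,8,"pics/t4.png");S=get_state();p=S["tcp_pos"]; print(p,S["gripper_width"],(proj(s,[p-[.044,0,0],p-[.044,0,-.02]])-[255,80])*10)
```

```text
[0.64167543 0.22895464 0.022981  ] 0.08761154805965728 [[334.94861232 552.74239601]
 [331.04601872 496.43242928]]
```

View pics/s4.png

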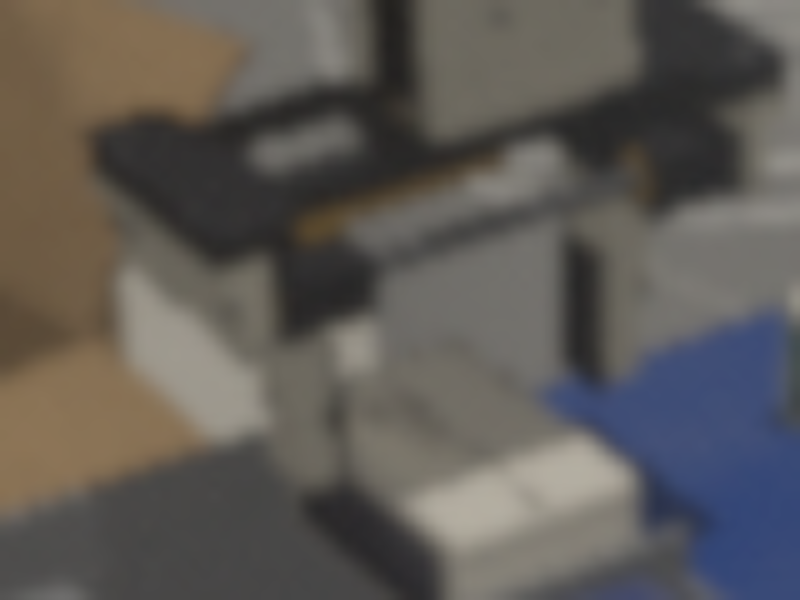

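View pics/t4.png

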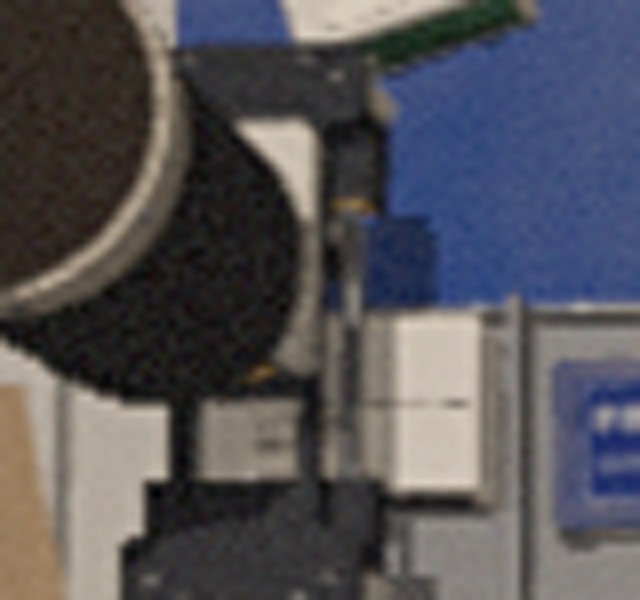

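The tips are still about 25 mm above the reported height, just above the carton top. I'll descend in small steps and watch the force.

Emit:
{"op": "apply_moves", "data": {"plan": [[0, [0, 0, 0.1], 0], [0, [0, 0, 0.1], 0], [0, [0, 0, 0], 0], [0, [0, 0, 0], 0]]}}

```text
time_s: 8.0
tcp_pos: [0.6408, 0.2284, 0.0115]
eef_rot: [-180.0, -0.0, -179.9]
contact_force: [-0.5, -0.1, 0.7]
gripper_width: 0.0876
```

Run:
```python
from h import *
s=viewer.capture("scene");crop(s,255,80,80,60,10,"pics/s5.png"); S=get_state();p=S["tcp_pos"]; print(p,S["contact_force"],(proj(s,[p-[.055,0,0],p-[.055,0,-.02]])-[255,80])*10)
```

```text
[0.64089346 0.22849706 0.01158826] [-0.3349982  -0.32790718  0.28978346] [[304.5850667  597.2486651 ]
 [300.34516671 541.55273743]]
```

View pics/s5.png

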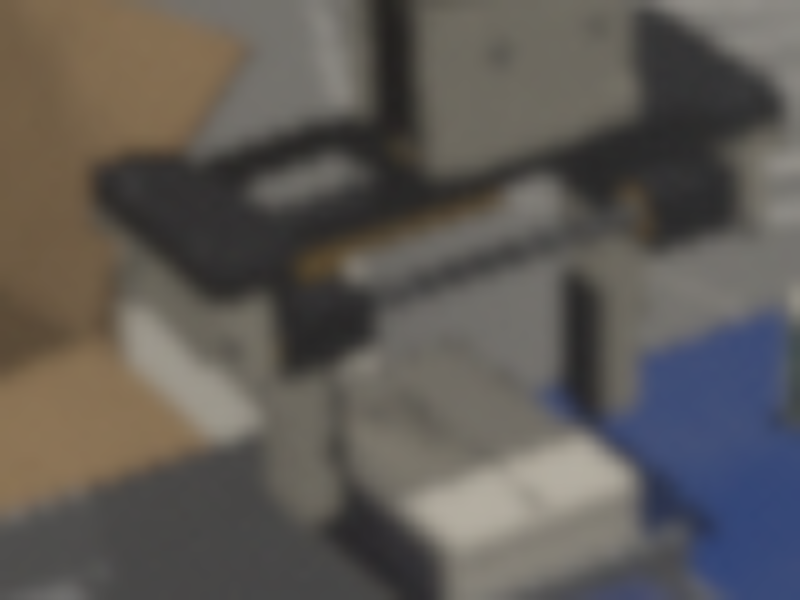

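Emit:
{"op": "apply_moves", "data": {"plan": [[0, [0, 0, 0.1], 0], [0, [0, 0, 0.1], 0], [0, [0, 0, 0], 0], [0, [0, 0, 0], 0]]}}

```text
time_s: 8.55
tcp_pos: [0.6408, 0.2285, 0.0015]
eef_rot: [-180.0, -0.0, -179.9]
contact_force: [-0.1, 0.2, -0.1]
gripper_width: 0.0878
```

Run:
```python
from h import *
s=viewer.capture("scene");crop(s,255,80,80,60,10,"pics/s6.png"); S=get_state();p=S["tcp_pos"]; print(p,S["contact_force"],(proj(s,[p-[.055,0,0],p-[.055,0,-.02],p-[.055,0,-.03]])-[255,80])*10)
```

```text
[0.64093348 0.22849604 0.00161461] [-0.27640823  0.37986592  0.13329012] [[306.77877489 624.51789107]
 [302.58758412 569.44433762]
 [300.45628985 541.43846652]]
```

View pics/s6.png

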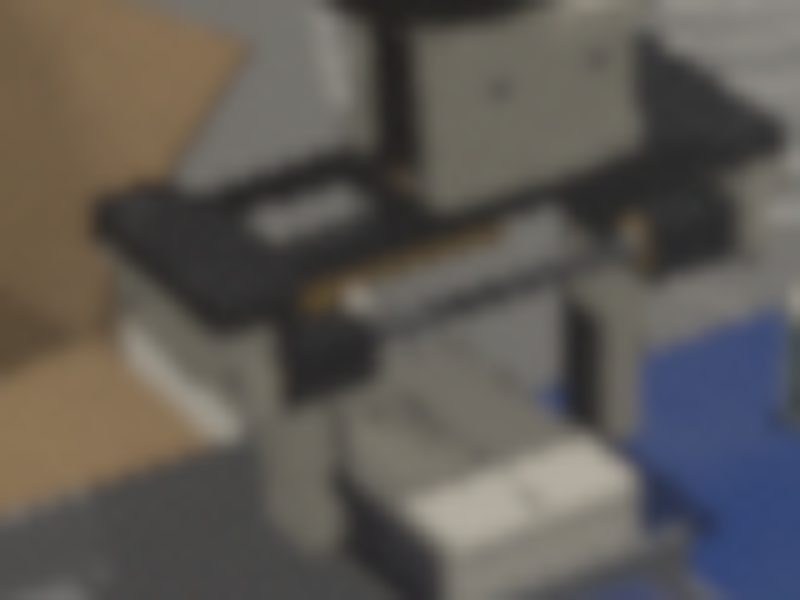

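The reported TCP is below the rack floor and there's still no contact, so the offset is real: tips ≈ TCP + 26 mm. I'll go 4 mm lower and grip.

Emit:
{"op": "apply_moves", "data": {"plan": [[0, [0, 0, 0.08], 0], [100, [0, 0, 0], 0], [100, [0, 0, 0], 0], [100, [0, 0, 0], 0], [100, [0, 0, 0], 0], [100, [0, 0, 0], 0]], "squeeze": 20}}

```text
time_s: 9.35
tcp_pos: [0.6408, 0.2285, -0.0024]
eef_rot: [180.0, 0.0, -179.9]
contact_force: [1.0, -0.1, 0.8]
gripper_width: 0.0651
```

Emit:
{"op": "apply_moves", "data": {"plan": [[100, [0, 0, -0.1], 0], [100, [0, 0, -0.1], 0], [100, [0, 0, 0], 0], [100, [0.3, 0, 0], 0], [100, [0.5, 0, 0], 0], [100, [0.5, 0, 0], 0], [100, [0.5, 0, 0], 0], [100, [0.3, 0, 0], 0], [100, [0.1, 0, 0], 0], [100, [0, 0, 0], 0], [100, [0, 0, 0], 0]]}}

```text
time_s: 10.72
tcp_pos: [0.5315, 0.2285, 0.0076]
eef_rot: [180.0, 0.0, -179.9]
contact_force: [0.5, 0.2, -3.1]
gripper_width: 0.0648
```

Run:
```python
from h import *
s=viewer.capture("scene");crop(s,225,90,110,80,7,"pics/s7.png");c=viewer.capture("top");crop(c,170,130,110,100,6,"pics/t7.png"); print(get_state()["contact_force"])
```

```text
[-0.01487811  0.38536136 -3.14038896]
```

View pics/s7.png

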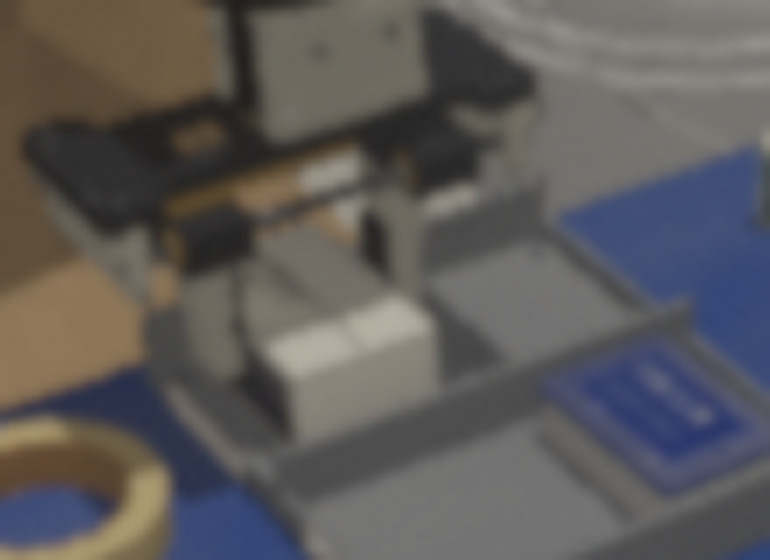

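View pics/t7.png

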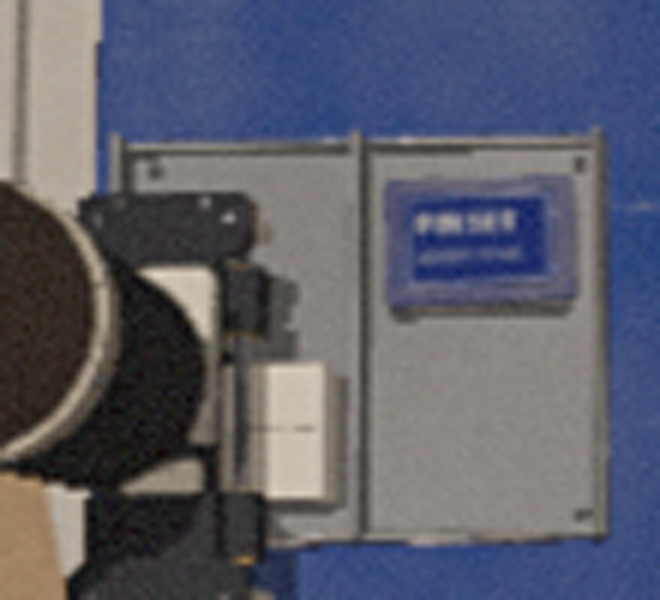

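Emit:
{"op": "apply_moves", "data": {"plan": [[100, [0.16, 0, 0], 0], [100, [0, 0, 0.06], 0], [100, [0, 0, 0.06], 0], [100, [0, 0, 0.04], 0], [100, [0, 0, 0.02], 0], [100, [0, 0, 0.02], 0], [100, [0, 0, 0], 0], [100, [0, 0, 0], 0]]}}

```text
time_s: 11.82
tcp_pos: [0.5229, 0.2283, -0.0024]
eef_rot: [180.0, 0.0, -179.9]
contact_force: [-0.5, 1.1, -2.9]
gripper_width: 0.0648
```

Emit:
{"op": "apply_moves", "data": {"plan": [[100, [0, 0, 0.02], 0], [100, [0, 0, 0.02], 0], [100, [0, 0, 0], 0], [100, [0, 0, 0], 0]]}}

```text
time_s: 12.32
tcp_pos: [0.5229, 0.2283, -0.0025]
eef_rot: [180.0, 0.0, -179.9]
contact_force: [-6.4, -2.5, 16.2]
gripper_width: 0.0645
```

Floor contact at 16 N. I'll ease off a little and slide forward to the lip.

Emit:
{"op": "apply_moves", "data": {"plan": [[100, [0, 0, -0.03], 0], [100, [0.04, 0, 0], 0], [100, [0.03, 0, 0], 0], [100, [0, 0, 0], 0]]}}

```text
time_s: 12.82
tcp_pos: [0.5203, 0.2289, -0.0024]
eef_rot: [179.9, 0.1, -179.9]
contact_force: [4.7, -0.7, 2.6]
gripper_width: 0.0647
```

Emit:
{"op": "apply_moves", "data": {"plan": [[100, [0.03, 0, 0], 0], [100, [0.02, 0, 0], 0], [100, [0, 0, 0], 0]]}}

```text
time_s: 13.2
tcp_pos: [0.5179, 0.2289, -0.0024]
eef_rot: [179.9, 0.1, -179.9]
contact_force: [6.5, -0.7, 3.4]
gripper_width: 0.0649
```

Emit:
{"op": "apply_moves", "data": {"plan": [[100, [0.02, 0, 0], 0], [100, [0.02, 0, 0], 0], [100, [0, 0, 0], 0]]}}

```text
time_s: 13.58
tcp_pos: [0.5178, 0.2289, -0.0022]
eef_rot: [179.9, 0.3, -179.9]
contact_force: [15.1, -3.4, -2.7]
gripper_width: 0.0648
```

Run:
```python
from h import *
s=viewer.capture("scene");crop(s,225,90,80,80,9,"pics/s8.png");c=viewer.capture("top");crop(c,195,170,60,60,10,"pics/t8.png"); print(get_state()["contact_force"])
```

```text
[15.89854094 -3.69146442 -2.53237462]
```

View pics/s8.png

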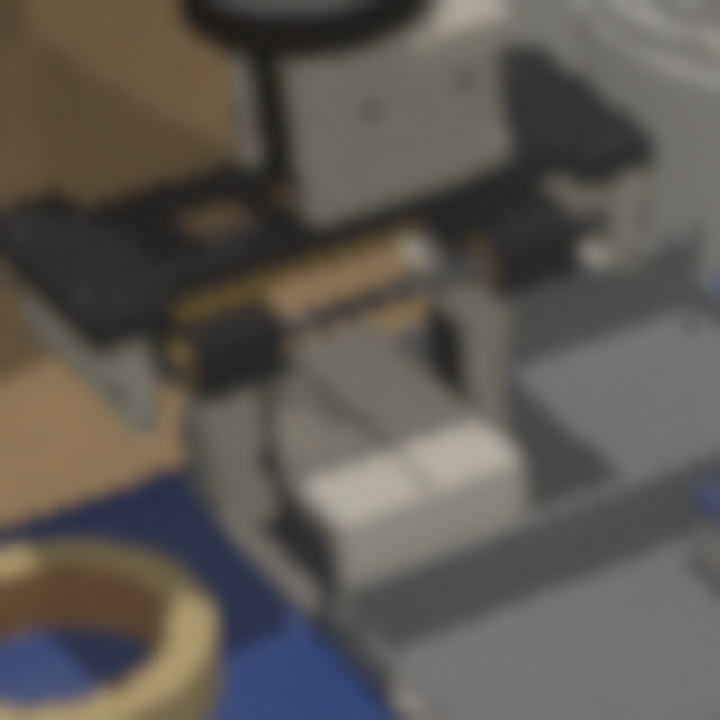

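View pics/t8.png

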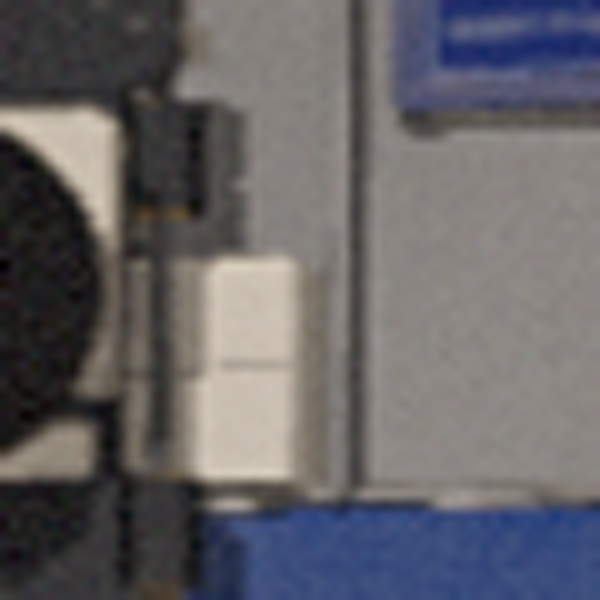

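The carton is against the lip: x stalled at 0.518 and the push force reached 15 N. I'll ease off, open and lift.

Emit:
{"op": "apply_moves", "data": {"plan": [[100, [-0.04, 0, 0], 0], [80, [0, 0, 0], 0], [40, [0, 0, 0], 0], [0, [0, 0, 0], 0], [0, [0, 0, 0], 0], [0, [0, 0, 0], 0], [0, [0, 0, -0.3], 0], [0, [0, 0, -0.8], 0], [0, [0, 0, -0.9], 0], [0, [0, 0, -0.9], 0], [0, [0, 0, -0.9], 0], [0, [0, 0, -0.9], 0]]}}

```text
time_s: 15.18
tcp_pos: [0.5165, 0.228, 0.235]
eef_rot: [180.0, 0.1, -179.9]
contact_force: [1.7, 0.9, -1.1]
gripper_width: 0.0874
```

Run:
```python
from h import *
c=viewer.capture("top"); s=viewer.capture("scene")
crop(c,180,140,100,90,6,"pics/t9.png"); crop(s,235,95,130,95,6,"pics/s9.png")
crop(s,290,220,60,75,8,"pics/s9n.png")
cv2.imwrite("pics/s9f.png",s["frame"])
hsv=cv2.cvtColor(c["frame"],cv2.COLOR_BGR2HSV); m=((hsv[...,1]<60)&(hsv[...,2]>130)).astype(np.uint8)
mm=np.zeros_like(m); mm[220:265,335:390]=m[220:265,335:390]
cs,_=cv2.findContours(mm,cv2.RETR_EXTERNAL,cv2.CHAIN_APPROX_NONE); b=max(cs,key=cv2.contourArea).reshape(-1,2)
P=cast(c,b,.045)[:,:2].astype(np.float32); print(cv2.minAreaRect(P), P.mean(0))
hsv=cv2.cvtColor(s["frame"],cv2.COLOR_BGR2HSV); m=((hsv[...,1]<70)&(hsv[...,2]>150)).astype(np.uint8)
mm=np.zeros_like(m); mm[225:290,290:345]=m[225:290,290:345]
cs,_=cv2.findContours(mm,cv2.RETR_EXTERNAL,cv2.CHAIN_APPROX_NONE); b=max(cs,key=cv2.contourArea).reshape(-1,2)
P=cast(s,b,.045)[:,:2].astype(np.float32); print("scene",cv2.minAreaRect(P))
```

```text
((0.4058580696582794, -0.21742089092731476), (0.10211168229579926, 0.06639938056468964), 70.32388305664062) [ 0.40530136 -0.21720244]
scene ((0.40292853116989136, -0.22077226638793945), (0.0994238331913948, 0.06350532174110413), 70.33338928222656)
```

View pics/t9.png

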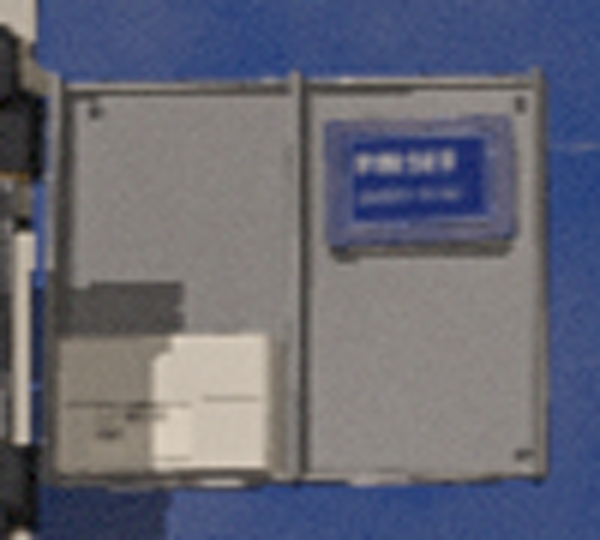

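View pics/s9n.png

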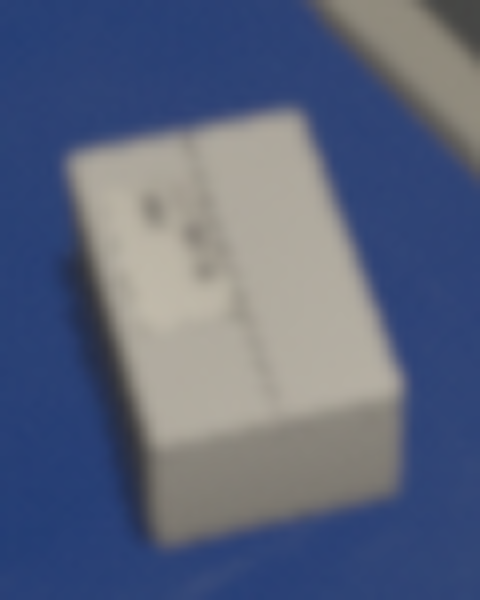

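View pics/s9f.png

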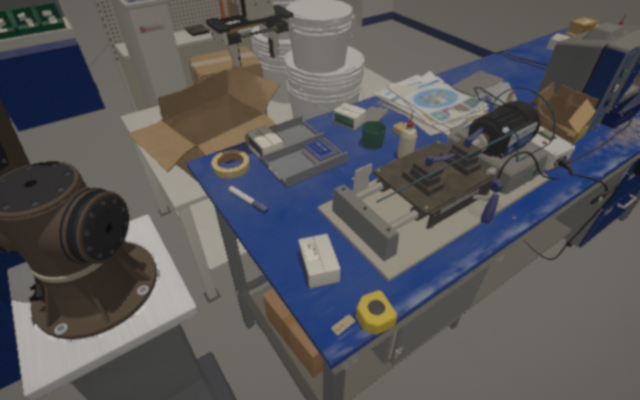

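Old carton sits square at the front lip of the left lane; tin unmoved. The new carton is at (0.4045, -0.219) with yaw -19.7°. I'll grasp it 22 mm off-centre so the gripper body clears the hood's x = 0.505 limit.

Emit:
{"op": "apply_moves", "data": {"plan": [[0, [0.217, -0.851, 0], 0], [0, [0.217, -0.851, 0], 0], [0, [0.217, -0.851, 0], 0], [0, [0.217, -0.851, 0], 0], [0, [0.217, -0.851, 0], 0], [0, [0.217, -0.851, 0], 0], [0, [0.217, -0.851, 0], 0], [0, [0.217, -0.851, 0], 0], [0, [0.217, -0.851, 0], 0], [0, [0.217, -0.851, 0], 0], [0, [0.217, -0.851, 0], 0], [0, [0, 0, 0], 0]]}}

```text
time_s: 16.77
tcp_pos: [0.3971, -0.2421, 0.2325]
eef_rot: [-180.0, -0.0, 179.9]
contact_force: [-0.8, 0.4, -1.2]
gripper_width: 0.0878
```

Emit:
{"op": "apply_moves", "data": {"plan": [[0, [0, 0, 0], 1], [0, [0, 0, 0], 1], [0, [0, 0, 0], 1], [0, [0, 0, 0], 0.3], [0, [0, 0, 0], 0], [0, [0, 0, 0], 0]]}}

```text
time_s: 17.52
tcp_pos: [0.3984, -0.2399, 0.2322]
eef_rot: [180.0, 0.0, 160.4]
contact_force: [0.7, -0.1, 0.6]
gripper_width: 0.0878
```

Emit:
{"op": "apply_moves", "data": {"plan": [[0, [0.03, 0, 0.8], 0], [0, [0, 0, 0.8], 0], [0, [0, 0, 0.8], 0], [0, [0, 0, 0.8], 0], [0, [0, 0, 0.64], 0], [0, [0, 0, 0], 0], [0, [0, 0, 0], 0]]}}

```text
time_s: 18.4
tcp_pos: [0.3978, -0.2398, 0.0411]
eef_rot: [-180.0, 0.1, 160.4]
contact_force: [-0.7, 0.6, 0.3]
gripper_width: 0.0877
```

Run:
```python
from h import *
s=viewer.capture("scene");crop(s,275,190,90,100,6,"pics/s10.png");c=viewer.capture("top");crop(c,310,180,100,90,6,"pics/t10.png"); S=get_state();p=S["tcp_pos"]; d=np.array([.944,-.337,0])
tip=p+[0,0,.026];print(p,(proj(s,[tip-.055*d,tip+.055*d])-[275,190])*6)
```

```text
[ 0.39820302 -0.23978067  0.04153521] [[120.65144112 416.43913704]
 [435.95782499 350.07615308]]
```

View pics/s10.png

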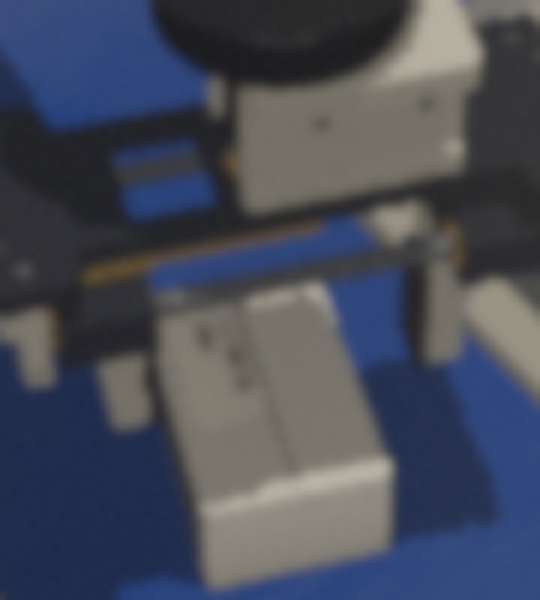

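View pics/t10.png

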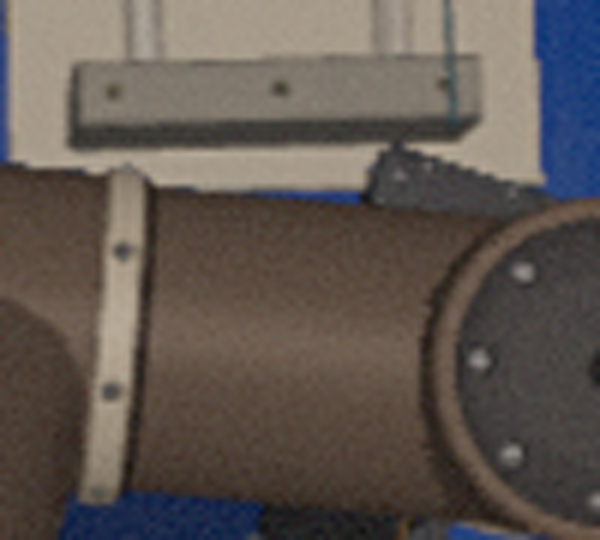

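Emit:
{"op": "apply_moves", "data": {"plan": [[0, [0.02, 0, 0.3], 0], [0, [0, 0, 0.3], 0], [0, [0, 0, 0.2], 0], [0, [0, 0, 0.1], 0], [0, [0, 0, 0.1], 0], [0, [0, 0, 0], 0]]}}

```text
time_s: 19.25
tcp_pos: [0.396, -0.2392, -0.01]
eef_rot: [-180.0, -0.0, 160.3]
contact_force: [0.2, -0.0, 0.3]
gripper_width: 0.0877
```

Emit:
{"op": "apply_moves", "data": {"plan": [[100, [0, 0, 0], 0], [100, [0, 0, 0], 0], [100, [0, 0, 0], 0], [100, [0, 0, 0], 0], [100, [0, 0, 0], 0], [100, [0, 0, -0.1], 0], [100, [0, 0, -0.2], 0], [100, [0, 0, 0], 0], [100, [0, 0, 0], 0]], "squeeze": 45}}

```text
time_s: 20.38
tcp_pos: [0.396, -0.2391, 0.0051]
eef_rot: [180.0, 0.0, 160.3]
contact_force: [0.0, 0.3, -3.6]
gripper_width: 0.0647
```

Run:
```python
from h import *
s=viewer.capture("scene");crop(s,275,190,90,100,6,"pics/s11.png");print(get_state()["moment"])
```

```text
[ 0.07591855 -0.03149267 -0.01654059]
```

View pics/s11.png

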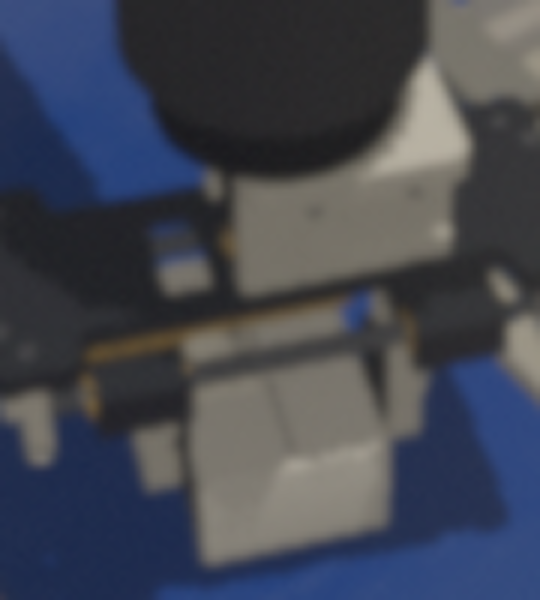

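Firm grip, and the carton hangs level. I'll lift it above the hood height and turn it square.

Emit:
{"op": "apply_moves", "data": {"plan": [[100, [0, 0, -0.5], 0], [100, [0, 0, -0.7], 0], [100, [0, 0, -0.8], 0], [100, [0, 0, -0.8], 0], [100, [0, 0, -0.8], 0], [100, [0, 0, -0.8], 0], [100, [0, 0, -0.5], -0.8], [100, [0, 0, 0], -0.8], [100, [0, 0, 0], -0.8], [100, [0, 0, 0], -0.88], [100, [0, 0, 0], 0], [100, [0, 0, 0], 0]]}}

```text
time_s: 21.92
tcp_pos: [0.3958, -0.2391, 0.2498]
eef_rot: [180.0, -0.0, 179.9]
contact_force: [-0.5, 0.0, -2.8]
gripper_width: 0.0649
```

Emit:
{"op": "apply_moves", "data": {"plan": [[100, [-0.2, 0.4, 0], 0], [100, [-0.4, 0.8, 0], 0], [100, [-0.4, 0.8, 0], 0], [100, [-0.4, 0.8, 0], 0], [100, [-0.4, 0.8, 0], 0], [100, [-0.4, 0.8, 0], 0], [100, [-0.4, 0.8, 0], 0], [100, [-0.4, 0.8, 0], 0], [100, [-0.4, 0.8, 0], 0], [100, [-0.4, 0.8, 0], 0], [100, [-0.4, 0.8, 0], 0], [100, [-0.22, 0.48, 0], 0]]}}

```text
time_s: 23.42
tcp_pos: [0.6176, 0.2067, 0.2489]
eef_rot: [-180.0, -0.1, 179.9]
contact_force: [-0.1, -1.6, -4.1]
gripper_width: 0.0648
```

Emit:
{"op": "apply_moves", "data": {"plan": [[100, [0, 0, 0.7], 0], [100, [0, 0, 0.8], 0], [100, [0, 0, 0.7], 0], [100, [0, 0, 0.5], 0], [100, [0, 0, 0], 0], [100, [0, 0, 0], 0]]}}

```text
time_s: 24.18
tcp_pos: [0.6179, 0.2051, 0.1161]
eef_rot: [180.0, 0.1, 180.0]
contact_force: [0.2, -0.2, -3.7]
gripper_width: 0.0647
```

Run:
```python
from h import *
s=viewer.capture("scene");crop(s,235,60,110,95,7,"pics/s12.png");c=viewer.capture("top");crop(c,165,120,115,100,6,"pics/t12.png");S=get_state();p=S["tcp_pos"]; print(p,S["contact_force"])
# predicted carton right end corners: carton underside = tcp z +? (gripped with tcp z -0.010 -> underside 0)
z=p[2]+.010; q=np.array([[p[0]+a,p[1]+.022-.05,z+h] for a in(-.033,.033) for h in(0,.045)])
print("scene",((proj(s,q)-[235,60])*7).round(),"top",((proj(c,q)-[165,120])*6).round())
```

```text
[0.61804835 0.20524498 0.11669274] [ 0.71005802 -0.54074257 -4.27981686]
scene [[399. 375.]
 [393. 272.]
 [538. 328.]
 [536. 226.]] top [[319. 352.]
 [293. 333.]
 [321. 210.]
 [295. 184.]]
```

View pics/s12.png

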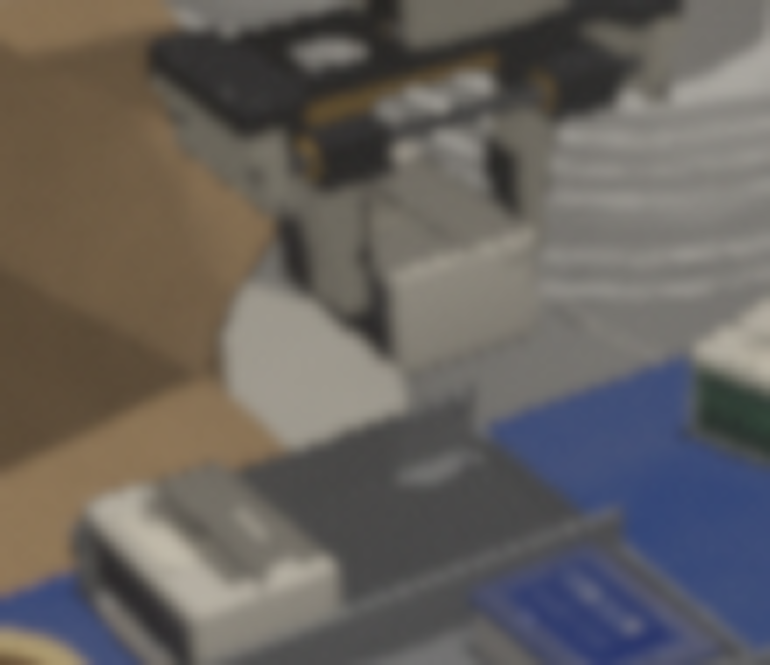

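View pics/t12.png

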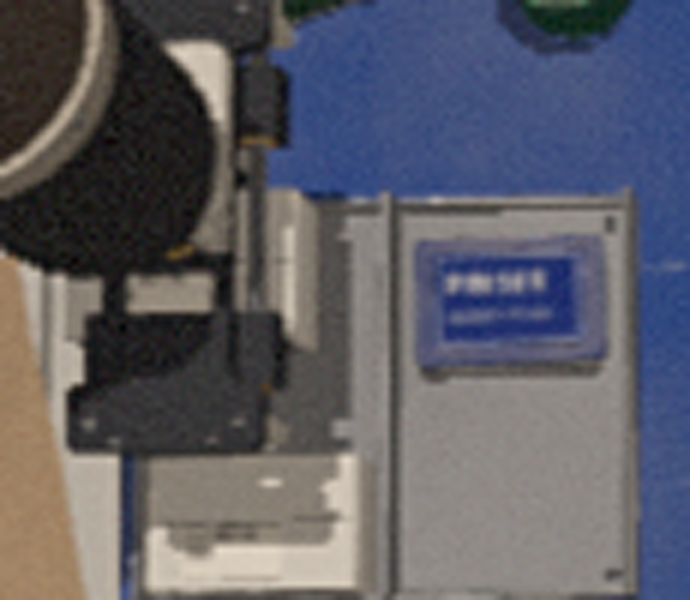

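The carton lines up with the prediction, square and centred over the lane. Now lowering.

Emit:
{"op": "apply_moves", "data": {"plan": [[100, [0, 0, 0.6], 0], [100, [0, 0, 0.6], 0], [100, [0, 0, 0.5], 0], [100, [0, 0, 0.3], 0], [100, [0, 0, 0.2], 0], [100, [0, 0, 0.1], 0], [100, [0, 0, 0], 0], [100, [0, 0, 0], 0]]}}

```text
time_s: 25.28
tcp_pos: [0.6176, 0.205, 0.0008]
eef_rot: [180.0, 0.1, 180.0]
contact_force: [0.3, -0.1, -3.1]
gripper_width: 0.0647
```

Run:
```python
from h import *
s=viewer.capture("scene");crop(s,235,80,110,90,7,"pics/s13.png");c=viewer.capture("top");crop(c,165,120,115,100,6,"pics/t13.png");S=get_state(); print(S["tcp_pos"],S["contact_force"])
```

```text
[0.61745921 0.20495136 0.00070251] [ 0.9366512  -0.07183624 -4.44852069]
```

View pics/s13.png

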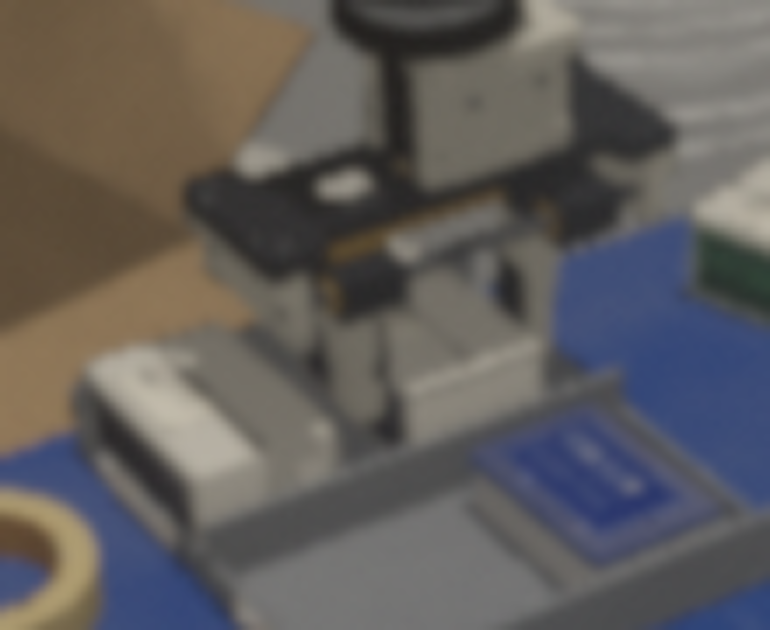

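View pics/t13.png

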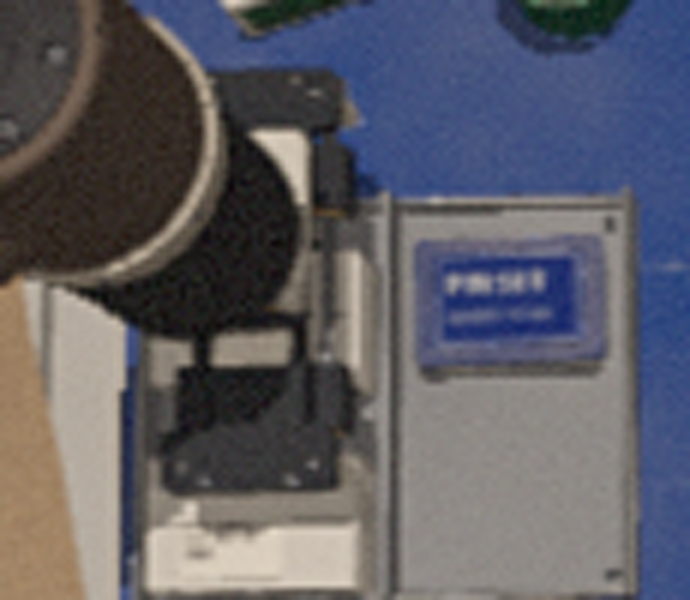

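Emit:
{"op": "apply_moves", "data": {"plan": [[100, [0, 0, 0.04], 0], [100, [0, 0, 0.03], 0], [100, [0, 0, 0.02], 0], [100, [0, 0, 0], 0], [100, [0, 0, 0], 0]]}}

```text
time_s: 26.0
tcp_pos: [0.6171, 0.2047, -0.0037]
eef_rot: [-180.0, 0.0, 180.0]
contact_force: [-3.8, -0.6, 5.9]
gripper_width: 0.0645
```

Touching the floor at about 9 N. I'll open partially and rise slowly.

Emit:
{"op": "apply_moves", "data": {"plan": [[60, [0, 0, 0], 0], [50, [0, 0, 0], 0], [40, [0, 0, 0], 0], [30, [0, 0, 0], 0], [30, [0, 0, 0], 0], [30, [0, 0, 0], 0], [30, [0, 0, -0.1], 0], [30, [0, 0, -0.3], 0], [30, [0, 0, -0.6], 0], [30, [0, 0, -0.8], 0], [30, [0, 0, -0.9], 0], [30, [0, 0, -0.9], 0]]}}

```text
time_s: 27.5
tcp_pos: [0.6171, 0.2047, 0.1785]
eef_rot: [180.0, 0.1, 180.0]
contact_force: [0.3, 0.4, -0.2]
gripper_width: 0.0772
```

Emit:
{"op": "apply_moves", "data": {"plan": [[30, [0, -0.6, -0.6], 0], [30, [0, -0.9, 0], 0], [30, [0, -0.9, 0], 0], [30, [0, -0.9, 0], 0], [30, [0, -0.9, 0], 0], [30, [0, -0.6, 0], 0], [30, [0, 0, 0], 0], [30, [0, 0, 0], 0]]}}

```text
time_s: 28.5
tcp_pos: [0.6171, -0.0351, 0.2064]
eef_rot: [180.0, 0.1, 180.0]
contact_force: [0.5, 0.3, 0.3]
gripper_width: 0.0774
```

Run:
```python
from h import *
s=viewer.capture("scene");crop(s,235,95,130,95,6,"pics/s14.png");c=viewer.capture("top");crop(c,180,140,100,90,6,"pics/t14.png");cv2.imwrite("pics/t14f.png",c["frame"])
```

```text
(no output)
```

View pics/s14.png

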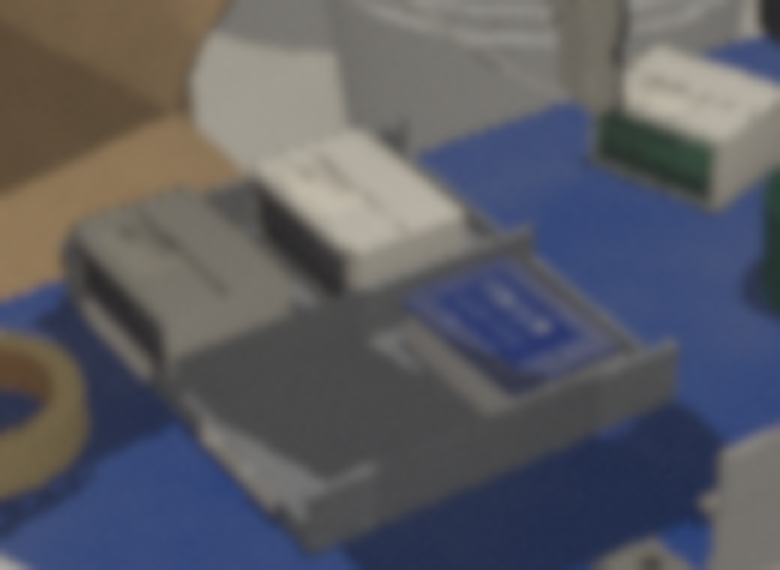

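View pics/t14.png

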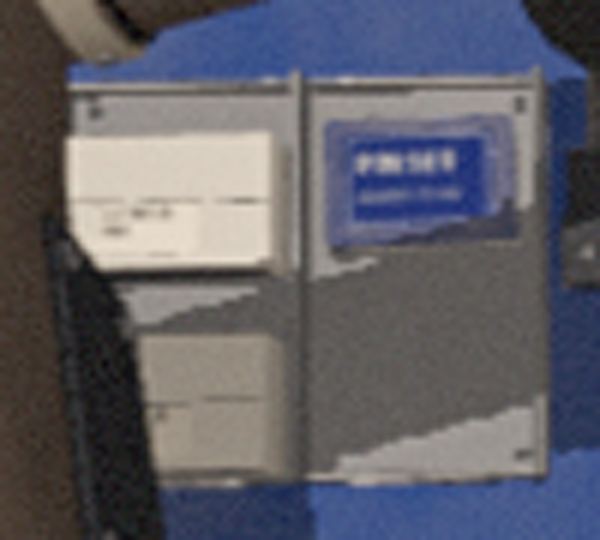

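View pics/t14f.png

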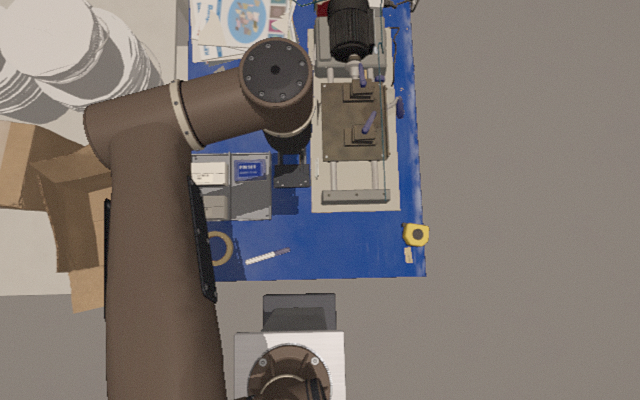

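Run:
```python
from h import *
c=viewer.capture("top")
f=lambda P:np.array(P)/6+[180,140]-.4
print("old front edge x",cast(c,f([(160,470),(268,470)]),.051).round(4),"lip top outer/inner",cast(c,f([(200,485),(230,478)]),.018).round(4))
print("new top edges",cast(c,f([(70,137),(270,132),(270,269),(125,268)]),.051).round(4))
from plant import close_job; print(close_job())
```

```text
old front edge x [[0.4855 0.2297 0.051 ]
 [0.4843 0.1779 0.051 ]] lip top outer/inner [[0.4805 0.2192 0.018 ]
 [0.4836 0.2044 0.018 ]]
new top edges [[0.6498 0.2759 0.051 ]
 [0.6502 0.1782 0.051 ]
 [0.5822 0.1777 0.051 ]
 [0.5842 0.248  0.051 ]]
the job is handed in; nothing more can be done
None
```

The rack is restocked and the job is handed in, at about 28.5 s of the 61 s allowed.

- **Old carton:** I lifted it forward in the left lane, set it down, and slid it until it stopped against the front lip with about 15 N of push. The last picture puts its front face at x ≈ 0.485, and the lip's inner face measured about 0.484.
- **New carton:** I carried it over the bench higher than the hood and set it on the lane floor behind the old one with about 9 N of contact. Its edges ran from x ≈ 0.583 to 0.650 and were square to the lane within about 1°. It stands about 33 mm behind the old carton.
- **Everything else:** By eye in the last pictures, the tin, marker and tape measure had not moved. The arm is clear of everything.

**Disagreement:** in the camera pictures the fingertips sat about 21–30 mm higher than the reported tool position. I judged grasp heights from the pictures and from light contact forces instead. I never found the cause.

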